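# Cobbler's bench: put the kit back in its foam pads

## Task

Put the four things of the finishing kit (shoe brush, sharpening stone, round tin, small bottle) back in the foam pads, each in the cut-out that has its own shape and size, so that all four stand upright and fully down on the yellow floor of their cut-outs. Keep the bottle and the tin upright throughout, and leave the boot and the jar where they are.

Things in the scene. Friction and masses are not known exactly. Their poses are not given: they have to be found in the camera images.
- brush: shoe brush standing on its bristles: black stiff bristle block 116 x 44 mm, 24 mm high, under a brown wooden back 120 x 48 mm, 20 mm thick (24 to 44 mm above its underside). Rigid, about 0.16 kg. Origin: centre of its underside; x along its length, z up. Best gripped across its width by the wooden back. Either way round is right.
- stone: sharpening stone, a block 90 x 30 mm, 32 mm high, brick-red upper half, grey lower half, about 0.2 kg. Origin: centre of its underside; x along its length, z up. Either way round is right.
- tin: shut round metal tin, diameter 58 mm, 34 mm high, brass-coloured with a dark steel lid, about 0.12 kg. Origin: centre of its underside, z up (its axis).
- bottle: small shut white plastic bottle with black cap, standing: body diameter 40 mm up to 47 mm, then a sloping shoulder to 58 mm, cap diameter 22 mm, top at 75 mm; about 0.07 kg. Origin: centre of its underside, z up (its axis).
- brush_pad: fixed foam pad, black top sheet on a bright yellow base sheet, 160 x 88 mm and 10 mm high over all, with a cut-out in the shape of a long rectangle 132 x 60 mm that shows the yellow floor; the cut-out is 6 mm deep (floor 4 mm above the bench), vertical walls, 8 mm play all round. Its thing is the brush. Origin: centre of the pad and cut-out, at bench height; x along the long side, z up.
- stone_pad: fixed foam pad, black top sheet on a bright yellow base sheet, 134 x 74 mm and 10 mm high over all, with a cut-out in the shape of a smaller, narrower rectangle 106 x 46 mm that shows the yellow floor; the cut-out is 6 mm deep (floor 4 mm above the bench), vertical walls, 8 mm play all round. Its thing is the sharpening stone. Origin: centre of the pad and cut-out, at bench height; x along the long side, z up.
- tin_pad: fixed foam pad, black top sheet on a bright yellow base sheet, 102 x 102 mm and 10 mm high over all, with a cut-out in the shape of a large circle 74 mm across that shows the yellow floor; the cut-out is 6 mm deep (floor 4 mm above the bench), vertical walls, 8 mm play all round. Its thing is the tin. Origin: centre of the pad and cut-out, at bench height; z up.
- bottle_pad: fixed foam pad, black top sheet on a bright yellow base sheet, 84 x 84 mm and 10 mm high over all, with a cut-out in the shape of a small circle 56 mm across that shows the yellow floor; the cut-out is 6 mm deep (floor 4 mm above the bench), vertical walls, 8 mm play all round. Its thing is the bottle. Origin: centre of the pad and cut-out, at bench height; z up.
- boot: bystander, loose: brown ankle boot 260 mm long, 130 mm high, standing at the right of the work. Origin: under the middle of the sole; x to the toe.
- jar: bystander, loose: shut greenish glass jar, diameter 66 mm, 95 mm high, standing at the left of the work. Origin: centre of its underside.
Not all that is in view belongs to the job. What is shaped like the brush but blue is not meant.

How it is judged (in metres and radians):
At the end, for the whole second after the job is handed in: Each of the four things stands upright (within 0.08 rad), at rest, down on the floor of its own cut-out (underside less than 7 mm above the bench) with its centre within 12 mm (brush and stone 13 mm) of the pad's centre; the brush lies along its pad within 0.16 rad, the stone within 0.2 rad (horizontal distance between brush and brush_pad below 0.013 m and z of brush in the frame of brush_pad below 0.007 m and angle between each of brush, stone, tin, bottle's own z axis and vertical below 0.08 rad and linear speed of each of brush, stone, tin, bottle below 0.02 m/s and angular speed of each of brush, stone, tin, bottle below 0.2 rad/s and angle between the x axis of brush and the x axis of brush_pad, either way round below 0.16 rad and horizontal distance between stone and stone_pad below 0.013 m and z of stone in the frame of stone_pad below 0.007 m and angle between the x axis of stone and the x axis of stone_pad, either way round below 0.2 rad and horizontal distance between tin and tin_pad below 0.012 m and z of tin in the frame of tin_pad below 0.007 m and horizontal distance between bottle and bottle_pad below 0.012 m and z of bottle in the frame of bottle_pad below 0.007 m); the robot touches nothing.
It fails at once if the bottle is tipped more than 0.6 rad (angle between bottle's own z axis and vertical above 0.6 rad).
It fails at once if the tin is tipped more than 0.6 rad (angle between tin's own z axis and vertical above 0.6 rad).
It fails at once if the boot is moved more than 20 mm (distance of boot from where it was at the start of the episode above 0.02 m).
It fails at once if the jar is moved more than 20 mm (distance of jar from where it was at the start of the episode above 0.02 m).
It also fails if it takes over 106 s, if anything falls off the work surface, if the arm or the gripper's body presses on something with over 40 N, if the wrist force passes 120 N, or if a joint passes its speed limit or range.

## Robot

A 6-joint arm with a two-finger parallel gripper is mounted at the origin on the work surface. World frame = base frame: x ahead of the robot, y to its left, z up, the work surface at z = 0. Lengths are in mm, angles in rad, forces in N, time in s.
With the tool pointing down it reaches from about 275 to 1000 mm from the base axis. Payload 8.4 kg.
Tool frame: the origin (TCP) lies on the centre line of the jaws, within the pads' length; the fingertips stand 17 mm ahead of it and the grasp point (between the pads) lies 2 mm behind it (r.tcp_to_tips is the z of the fingertips in the tool frame, in mm); z points along the fingers, y is the direction in which the jaws open and shut (so a half turn about z gives the same grasp; the last joint's range is limited). The gripper opens to 85 mm and grips with 20 to 120 N. Pads are 22 mm wide; open, the fingers measure 114 mm over their backs; the gripper's body (76 mm by 85 mm) begins 54 mm behind the grasp point. The pads swing forward as they close: fully open they stand 13 mm farther back than shut.
Start: joints at [-1.174, 0.353, 1.633, -0, 1.155, -0.002], TCP at [242.694, -575.958, 248.281] pointing down, gripper open.
Joint ranges: [-2.63, 2.63], [-0.92, 2.1], [0.06, 2.66], [-1.3, 4.44], [0, 2.69], [-3.02, 3.02]. Speed limits (rad/s): [2.22, 2.22, 2.79, 3.14, 3.14, 3.14].

## Interface

Orientations are given as [roll, pitch, yaw] about the fixed x, y, z axes, in that order (R = Rz(yaw) Ry(pitch) Rx(roll)).
In Python, from rig import r, cams, job gives the robot as it stands.
- The arm moves only by the tool drive_tool, never from a script. Its argument "deltas" is a list of rows, each a list of 4 numbers: the shift along the tool's x, y, z in cm, then the turn about the tool's z in rad. In form: [[x, y, z, roll], ...]. A call has 1 to 12 rows; each row shifts and turns the commanded pose from where the row before left it, along the tool's axes as they then stand; what a row does not reach is not made up. A row lasts 1/12 s, in which the tool goes at most 41.7 mm and 7.16 degrees, less where a joint would pass 70% of its speed; a pose out of reach is approached as far as the arm can. A call with a gripper value outside its range is refused whole. "jaw" is the closure, from 0 (fully open) to 1 (shut), set as the call begins (left out, the last holds). The fingers move at their own pace and stop on an object; "force" is the grip in N (left out, the last holds). Time passes only in rows, so rows that do not move let the fingers close. It gives the time, the measured TCP pose, the force and the opening at its end, in the units of the state.
- r.sense(): the state, without advancing time (a new reading comes with each control period).
- cams.grab_frame(name): name is "side" or "top"; returns (picture, depth): 420x560x3 uint8, red, green, blue; 420x560 float32, mm along the optical axis (not along the pixel's ray), 0 where there is no reading.
- cams.camera_params(name): a dict with "fx", "fy", "cx", "cy" (pixels), "R" (3x3) and "t" (3): a world point X has camera coordinates R X + t. Camera axes: x right, y down, z forward; pixel columns grow to the right and rows downward; lengths in mm; the calibration is good to about 2 mm. A picture is of the moment at which its call begins. camera_params takes no time and is no camera call.
- job.sign_off(): hands the job in, once; it reports no verdict.
The state is a dict: "clock": time; "qpos": joint angles; "qvel": joint speeds; "joint_efforts": joint torques, N m; "eef_pos": TCP position; "tcp_rot": TCP orientation; "contact_force": force on the tool from outside, world axes, zero at the start; "wrist_torque": the same for the moment, N m; "opening": opening from 0.0 (shut) to 1.0 (fully open).
Only numpy, scipy, OpenCV 4.12 (cv2) and the standard library are available. Lean on these libraries where they do the work, as an engineer would, in place of code of your own. Each camera call takes 0.05 s, during which the arm holds its last target. There are 200 camera calls.

## Working session

There is one attempt and no reset: what is moved stays moved. The work goes in short steps, Python scripts to look and compute and a tool call to move; the robot and the scene stay as the last step left them, time stands still between calls to the robot, and variables do not carry over. Pictures are saved under pics/ and viewed, about 12 in all and at most 16, crops included, and the job is handed in when it is done.

Besides the shell and the picture viewer there is one more tool, called after ">>>" by a JSON object that holds its "name" and its "arguments", one argument or row to a line. drive_tool: Moves the arm, as the interface text tells. Its arguments: {"type":"object","properties":{"deltas":{"type":"array"},"jaw":{"type":"number"},"force":{"type":"number"}},"required":["deltas"]}

```bash
mkdir -p pics; ls; python3 - <<'E'
from rig import r,cams,job
import cv2,numpy as np
for n in("top","side"):
    p,d=cams.grab_frame(n); np.savez(f"pics/{n}0.npz",p=p,d=d)
    cv2.imwrite(f"pics/{n}0.png",p[:,:,::-1]); c=cams.camera_params(n); print(n,{k:np.round(v,3).tolist() for k,v in c.items()})
print(r.sense(), r.tcp_to_tips)
E
```

```text
pics
top {'fx': 407.494, 'fy': 407.494, 'cx': 275.352, 'cy': 219.384, 'R': [[0.017, -1.0, -0.003], [-0.994, -0.017, -0.112], [0.112, 0.005, -0.994]], 't': [-10.874, 620.749, 1220.025]}
side {'fx': 495.921, 'fy': 495.921, 'cx': 283.124, 'cy': 210.411, 'R': [[0.999, -0.038, 0.015], [-0.008, -0.541, -0.841], [0.041, 0.84, -0.541]], 't': [-608.312, 53.662, 1659.77]}
{'clock': 0.1, 'qpos': array([-1.17440059e+00,  3.53580187e-01,  1.63407125e+00, -3.30428713e-05,
        1.15524436e+00, -2.41267382e-03]), 'qvel': array([-0.00075741, -0.00145617, -0.00301233,  0.00038058,  0.00086625,
       -0.0008681 ]), 'joint_efforts': array([ 8.11826449e-04, -6.06355047e+01, -3.42820501e+01,  6.28446799e-06,
        3.78088400e-03,  6.83422599e-06]), 'eef_pos': array([ 242.51892928, -575.56531712,  247.63103312]), 'tcp_rot': array([-3.14028943e+00,  2.70691403e-05,  3.98821792e-01]), 'contact_force': array([ 0.10156185,  0.23781119, -0.12205131]), 'wrist_torque': array([-0.01630247, -0.05521535,  0.01454545]), 'opening': 1.001155373184231} 17.0
```

View pics/top0.png

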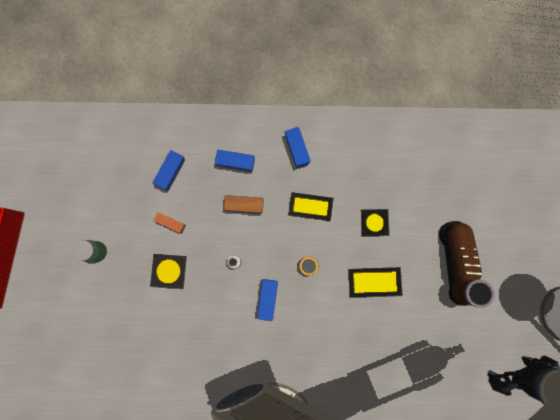

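View pics/side0.png

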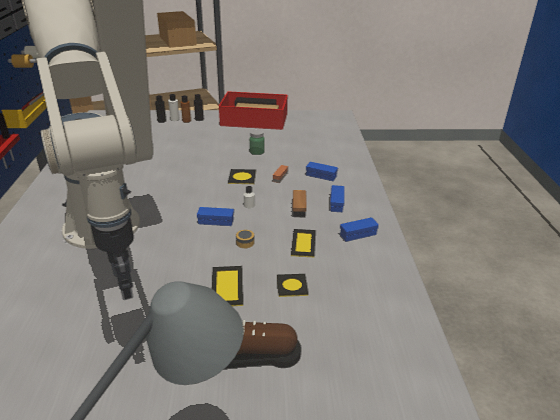

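```bash
cat >v.py <<'E'
import numpy as np,cv2
from rig import r,cams,job
def ray(n,uv,z):
    c=cams.camera_params(n);R=np.array(c["R"]);t=np.array(c["t"])
    uv=np.atleast_2d(uv).astype(float)
    d=np.c_[(uv[:,0]-c["cx"])/c["fx"],(uv[:,1]-c["cy"])/c["fy"],np.ones(len(uv))]@R
    o=-R.T@t
    return (o+d*((z-o[2])/d[:,2])[:,None])[:,:2]
def blobs(p,lo,hi,amin=40):
    m=cv2.inRange(cv2.cvtColor(p,cv2.COLOR_RGB2HSV),np.array(lo),np.array(hi))
    cs,_=cv2.findContours(m,cv2.RETR_EXTERNAL,cv2.CHAIN_APPROX_NONE)
    return [c for c in cs if cv2.contourArea(c)>amin]
def rect(n,c,z):
    w=ray(n,c.reshape(-1,2),z).astype(np.float32)
    (x,y),(a,b),_=rr=cv2.minAreaRect(w)
    q=cv2.boxPoints(rr);e=max((q[1]-q[0],q[2]-q[1]),key=np.linalg.norm)
    return [round(x),round(y),round(max(a,b)),round(min(a,b)),round(float(np.arctan2(e[1],e[0])%np.pi),3)]
E
python3 - <<'E'
from v import *
p=np.load("pics/top0.npz")["p"]
for nm,lo,hi,z in(("yellow",(24,150,130),(34,255,255),4),("orange/brown",(5,110,60),(20,255,255),44),("red",(0,120,80),(14,255,255),32),("blue",(105,120,60),(125,255,255),44)):
    for c in blobs(p,lo,hi):
        print(nm,cv2.boundingRect(c),rect("top",c,z))
print("bottle/tin/jar approx",ray("top",[[233,262]],75),ray("top",[[308.5,266.5]],34),ray("top",[[93,251]],50))
a=p[240:290,215:325]
cv2.imwrite("pics/crop1.png",cv2.resize(a[:,:,::-1],None,fx=7,fy=7,interpolation=0))
E
```

```text
yellow (353, 272, 44, 21) [435, -311, 132, 60, 1.619]
yellow (157, 259, 23, 24) [459, 331, 72, 69, 0.044]
yellow (366, 214, 17, 18) [620, -311, 54, 50, 3.129]
yellow (293, 198, 35, 18) [668, -110, 107, 45, 1.453]
orange/brown (464, 274, 17, 7) [454, -594, 48, 18, 1.505]
orange/brown (299, 257, 19, 19) [480, -101, 54, 54, 1.588]
orange/brown (455, 224, 26, 49) [543, -580, 149, 55, 0.183]
orange/brown (154, 212, 30, 21) [605, 325, 91, 30, 1.155]
orange/brown (224, 195, 39, 18) [666, 100, 118, 47, 1.51]
red (467, 266, 14, 6) [480, -606, 40, 15, 1.39]
red (459, 228, 20, 36) [550, -591, 113, 42, 0.178]
red (154, 213, 30, 20) [607, 328, 92, 30, 1.155]
red (0, 207, 24, 101) [496, 805, 306, 71, 0.093]
red (224, 196, 39, 17) [668, 101, 119, 47, 1.51]
blue (257, 280, 21, 41) [378, 21, 117, 46, 3.021]
blue (153, 151, 31, 39) [768, 334, 117, 53, 2.693]
blue (215, 150, 39, 21) [804, 130, 118, 49, 1.419]
blue (285, 127, 25, 40) [849, -64, 122, 48, 0.336]
bottle/tin/jar approx [[487.86760266 122.07649062]] [[ 478.45172631 -103.61040423]] [[513.81979147 548.58407189]]
```

View pics/crop1.png

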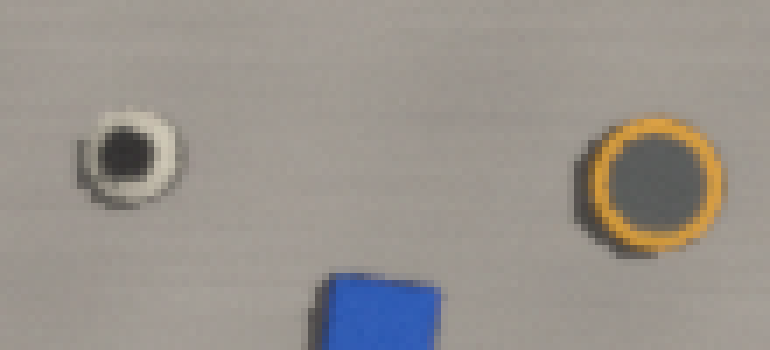

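```bash
cat >>v.py <<'E'
def go(x,y,z,yaw=None):
    s=r.sense();p=s["eef_pos"];a=s["tcp_rot"][2]
    t=0 if yaw is None else (yaw-a+np.pi/2)%np.pi-np.pi/2
    a2=a+t;d=np.array([x,y])-p[:2]
    print("turn",round(-t,3),"then xyz cm",np.round([d@[np.cos(a2),np.sin(a2)]/10,d@[np.sin(a2),-np.cos(a2)]/10,(p[2]-z)/10],2),"clock",s["clock"],"tcp",np.round(p,1),round(a,3))
E
python3 -c "
from v import *
go(667,100,170,1.51)"
```

```text
turn -1.111 then xyz cm [70.01 38.27  7.76] clock 0.1 tcp [ 242.5 -575.6  247.6] 0.399
```

>>> {"name": "drive_tool", "arguments": {
  "deltas": [
    [0,0,0,-0.111],
    [0,0,0,-0.111],
    [0,0,0,-0.111],
    [0,0,0,-0.111],
    [0,0,0,-0.111],
    [0,0,0,-0.111],
    [0,0,0,-0.111],
    [0,0,0,-0.111],
    [0,0,0,-0.111],
    [0,0,0,-0.112],
    [0,0,0,0]
  ],
  "jaw": 0
}}

```text
clock: 1.02
eef_pos: [242.6, -575.7, 247.9]
tcp_rot: [-3.141, -0.001, 1.515]
contact_force: [-0.3, 0.2, 0.3]
opening: 0.999
```

>>> {"name": "drive_tool", "arguments": {
  "deltas": [
    [3.5,1.9,0.35,0],
    [3.5,1.9,0.35,0],
    [3.5,1.9,0.35,0],
    [3.5,1.9,0.35,0],
    [3.5,1.9,0.35,0],
    [3.5,1.9,0.35,0],
    [3.5,1.9,0.35,0],
    [3.5,1.9,0.35,0],
    [3.5,1.9,0.35,0],
    [3.5,1.9,0.35,0],
    [3.5,1.9,0.35,0],
    [3.5,1.9,0.35,0]
  ]
}}

```text
clock: 2.02
eef_pos: [496.5, -168.8, 206.1]
tcp_rot: [3.142, 0.0, 1.505]
contact_force: [0.6, 0.2, -0.8]
opening: 1.0
```

>>> {"name": "drive_tool", "arguments": {
  "deltas": [
    [3.5,1.9,0.45,0],
    [3.5,1.9,0.45,0],
    [3.5,1.9,0.45,0],
    [3.5,1.9,0.45,0],
    [3.5,1.9,0.45,0],
    [3.5,1.9,0.45,0],
    [3.5,1.9,0.45,0],
    [3.5,1.9,0.45,0],
    [0,0,0,0],
    [0,0,0,0],
    [0,0,0,0]
  ]
}}

```text
clock: 2.93
eef_pos: [664.1, 99.6, 169.7]
tcp_rot: [-3.14, 0.001, 1.508]
contact_force: [-0.2, 0.3, 0.1]
opening: 0.996
```

```bash
python3 - <<'E'
from v import *
go(667,100,32,1.51)
p,_=cams.grab_frame("top");q,_=cams.grab_frame("side")
cv2.imwrite("pics/2.png",np.hstack([cv2.resize(p[130:290,160:320],(400,400)),cv2.resize(q[100:260,210:370],(400,400))])[:,:,::-1])
E
```

```text
turn -0.002 then xyz cm [ 0.06  0.29 13.77] clock 2.9333 tcp [664.1  99.6 169.7] 1.508
```

View pics/2.png

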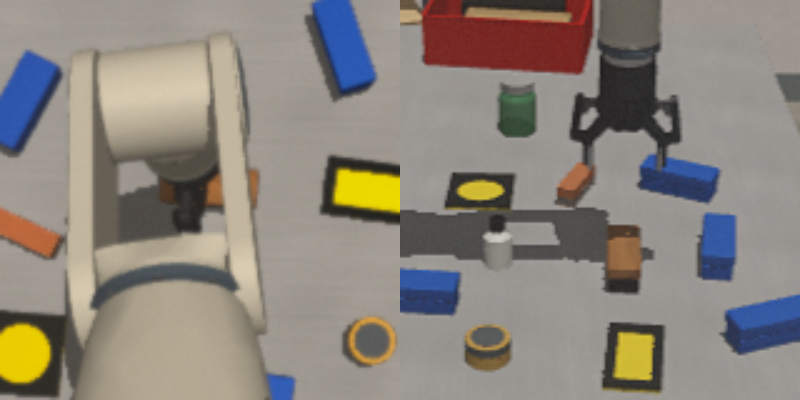

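The gripper is open, with its jaws at about (625,160) in the right crop, directly above the brush at (625,260). The way down is clear, so I'm lowering it.

>>> {"name": "drive_tool", "arguments": {
  "deltas": [
    [0,0.3,3.5,0],
    [0,0,3.5,0],
    [0,0,3.0,0],
    [0,0,1.5,0],
    [0,0,1.2,0],
    [0,0,1.05,0],
    [0,0,0,0],
    [0,0,0,0]
  ]
}}

```text
clock: 3.7
eef_pos: [668.2, 99.2, 33.5]
tcp_rot: [3.141, -0.0, 1.509]
contact_force: [0.5, 0.1, -1.3]
opening: 0.999
```

>>> {"name": "drive_tool", "arguments": {
  "deltas": [
    [0,0,0,0],
    [0,0,0,0],
    [0,0,0,0],
    [0,0,0,0],
    [0,0,0,0],
    [0,0,0,0],
    [0,0,0,0],
    [0,0,0,0],
    [0,0,0,0],
    [0,0,0,0]
  ],
  "jaw": 1,
  "force": 45
}}

```text
clock: 4.53
eef_pos: [668.5, 99.6, 34.1]
tcp_rot: [3.14, -0.0, 1.51]
contact_force: [-1.8, -0.5, 6.9]
opening: 0.556
```

>>> {"name": "drive_tool", "arguments": {
  "deltas": [
    [0,0,-1,0],
    [0,0,-2,0],
    [0,0,-3,0],
    [0,0,-3,0],
    [0,0,-3,0],
    [0,0,-2,0],
    [0,0,0,0],
    [0,0,0,0]
  ]
}}

```text
clock: 5.2
eef_pos: [668.2, 99.5, 174.6]
tcp_rot: [3.139, -0.001, 1.51]
contact_force: [-0.1, -0.3, -1.9]
opening: 0.55
```

```bash
python3 -c "
from v import *
go(435,-311,172,1.619)"
```

```text
turn -0.109 then xyz cm [-39.88 -25.28   0.26] clock 5.2 tcp [668.2  99.5 174.6] 1.51
```

>>> {"name": "drive_tool", "arguments": {
  "deltas": [
    [0,0,0,-0.109],
    [-3.6,-2.3,0,0],
    [-3.6,-2.3,0,0],
    [-3.6,-2.3,0,0],
    [-3.6,-2.3,0,0],
    [-3.6,-2.3,0,0],
    [-3.6,-2.3,0,0],
    [-3.6,-2.3,0,0],
    [-3.6,-2.3,0,0],
    [-3.6,-2.3,0,0],
    [-3.6,-2.3,0,0],
    [-3.6,-2.3,0,0]
  ]
}}

```text
clock: 6.2
eef_pos: [437.4, -299.0, 171.4]
tcp_rot: [-3.14, -0.002, 1.619]
contact_force: [1.2, -1.2, -1.3]
opening: 0.551
```

>>> {"name": "drive_tool", "arguments": {
  "deltas": [
    [-0.3,0,0,0],
    [0,0,0,0],
    [0,0,0,0],
    [0,0,0,0]
  ]
}}

```text
clock: 6.53
eef_pos: [439.9, -300.0, 172.0]
tcp_rot: [-3.141, -0.001, 1.62]
contact_force: [0.5, 0.1, 0.0]
opening: 0.557
```

```bash
python3 - <<'E'
from v import *
go(435,-311,39,1.619)
p,_=cams.grab_frame("top");q,_=cams.grab_frame("side")
cv2.imwrite("pics/3.png",np.hstack([cv2.resize(p[210:370,300:460],(400,400)),cv2.resize(q[180:340,150:310],(400,400))])[:,:,::-1])
E
```

```text
turn 0.001 then xyz cm [-1.08 -0.54 13.3 ] clock 6.5333 tcp [ 439.9 -300.   172. ] 1.62
```

View pics/3.png

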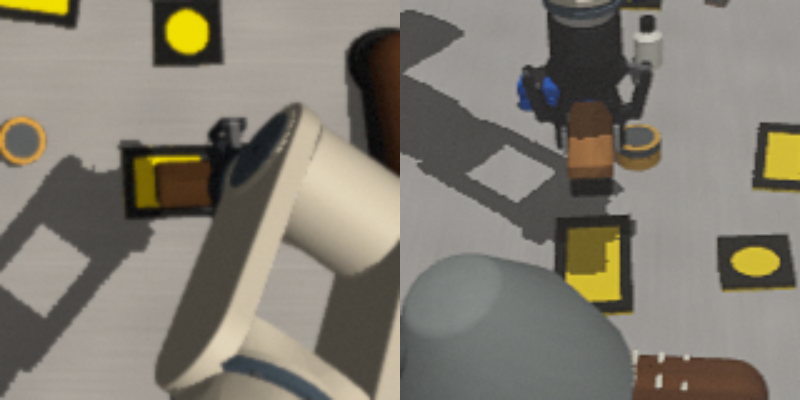

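The brush hangs level in the jaws at about (590,150) in the right crop. Its pad is below at (595,265), with 11 mm still to go in -x and 5 mm in -y. I'll correct that and lower it.

>>> {"name": "drive_tool", "arguments": {
  "deltas": [
    [-0.5,-0.3,1.5,0],
    [-0.6,-0.25,2.5,0],
    [0,0,3,0],
    [0,0,2.5,0],
    [0,0,1.5,0],
    [0,0,0.5,0],
    [0,0,0,0],
    [0,0,0,0]
  ]
}}

```text
clock: 7.3
eef_pos: [435.6, -312.2, 58.3]
tcp_rot: [3.141, 0.0, 1.62]
contact_force: [-0.3, -0.3, -1.8]
opening: 0.556
```

```bash
python3 -c "
from v import *
go(435,-311,38.5,1.619)"
```

```text
turn 0.001 then xyz cm [ 0.12 -0.05  1.98] clock 7.3 tcp [ 435.6 -312.2   58.3] 1.62
```

>>> {"name": "drive_tool", "arguments": {
  "deltas": [
    [0.1,0,0.6,0],
    [0,0,0.6,0],
    [0,0,0.4,0],
    [0,0,0.3,0],
    [0,0,0,0],
    [0,0,0,0]
  ]
}}

```text
clock: 7.8
eef_pos: [434.8, -311.5, 38.7]
tcp_rot: [-3.141, -0.0, 1.619]
contact_force: [-0.5, 0.3, -1.2]
opening: 0.552
```

>>> {"name": "drive_tool", "arguments": {
  "deltas": [
    [0,0,0,0],
    [0,0,0,0],
    [0,0,0,0],
    [0,0,0,0],
    [0,0,0,0],
    [0,0,0,0],
    [0,0,0,0],
    [0,0,0,0]
  ],
  "jaw": 0
}}

```text
clock: 8.47
eef_pos: [434.8, -311.5, 38.8]
tcp_rot: [3.142, 0.0, 1.619]
contact_force: [-0.3, -0.2, -0.1]
opening: 0.998
```

>>> {"name": "drive_tool", "arguments": {
  "deltas": [
    [0,0,-1,0],
    [0,0,-2.5,0],
    [0,0,-3.5,0],
    [0,0,-3.5,0],
    [0,0,-2.5,0],
    [0,0,0,0],
    [0,0,0,0]
  ]
}}

```text
clock: 9.05
eef_pos: [435.7, -312.1, 171.0]
tcp_rot: [3.138, 0.002, 1.619]
contact_force: [0.2, -0.6, -0.4]
opening: 1.001
```

```bash
python3 -c "
from v import *
go(480,-103,120,1.57)"
```

```text
turn 0.049 then xyz cm [20.91  4.42  5.1 ] clock 9.05 tcp [ 435.7 -312.1  171. ] 1.619
```

>>> {"name": "drive_tool", "arguments": {
  "deltas": [
    [0,0,0,0.049],
    [3.5,0.74,0.85,0],
    [3.5,0.74,0.85,0],
    [3.5,0.74,0.85,0],
    [3.5,0.74,0.85,0],
    [3.5,0.74,0.85,0],
    [3.4,0.72,0.85,0],
    [0,0,0,0],
    [0,0,0,0],
    [0,0,0,0]
  ]
}}

```text
clock: 9.88
eef_pos: [478.6, -102.5, 117.1]
tcp_rot: [-3.14, -0.0, 1.571]
contact_force: [-0.4, -0.4, -0.8]
opening: 1.005
```

```bash
python3 - <<'E'
from v import *
go(480,-103,22,1.57)
q,_=cams.grab_frame("side")
cv2.imwrite("pics/4.png",cv2.resize(q[150:330,150:330],(600,600))[:,:,::-1])
E
```

```text
turn 0.001 then xyz cm [-0.05  0.14  9.51] clock 9.8833 tcp [ 478.6 -102.5  117.1] 1.571
```

View pics/4.png

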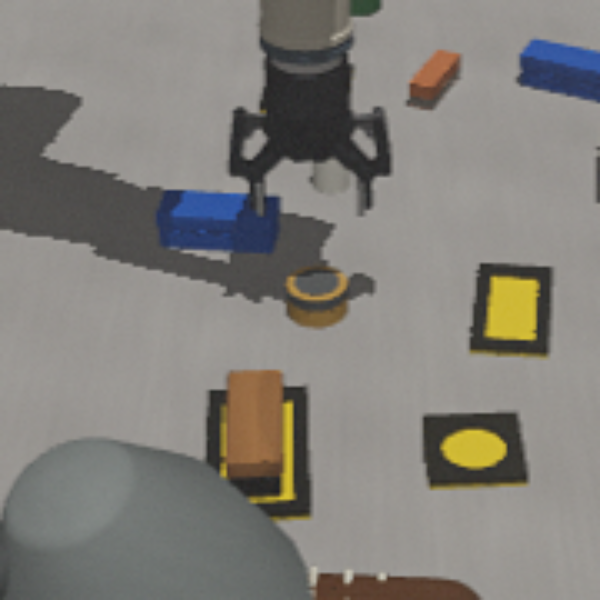

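The brush stands in its cut-out at about (255,430). The jaws at (310,200) straddle the tin at (317,295), so I'll lower and grip it.

>>> {"name": "drive_tool", "arguments": {
  "deltas": [
    [0,0.15,2.5,0],
    [0,0,2.5,0],
    [0,0,2,0],
    [0,0,1.5,0],
    [0,0,1,0],
    [0,0,0,0],
    [0,0,0,0]
  ]
}}

```text
clock: 10.52
eef_pos: [480.5, -103.3, 22.8]
tcp_rot: [-3.141, -0.0, 1.568]
contact_force: [0.6, -0.4, -0.1]
opening: 1.001
```

>>> {"name": "drive_tool", "arguments": {
  "deltas": [
    [0,0,0,0],
    [0,0,0,0],
    [0,0,0,0],
    [0,0,0,0],
    [0,0,0,0],
    [0,0,0,0],
    [0,0,0,0],
    [0,0,0,0],
    [0,0,0,0]
  ],
  "jaw": 1,
  "force": 35
}}

```text
clock: 11.27
eef_pos: [481.4, -102.8, 24.1]
tcp_rot: [3.14, 0.001, 1.57]
contact_force: [-2.6, -2.0, 8.4]
opening: 0.667
```

>>> {"name": "drive_tool", "arguments": {
  "deltas": [
    [0,0,-1,0],
    [0,0,-2,0],
    [0,0,-3,0],
    [0,0,-3.5,0],
    [0,0,-3,0],
    [0,0,-2,0],
    [0,0,0,0],
    [0,0,0,0]
  ]
}}

```text
clock: 11.93
eef_pos: [481.4, -102.6, 169.5]
tcp_rot: [3.138, 0.001, 1.57]
contact_force: [0.2, -0.7, -1.7]
opening: 0.663
```

```bash
python3 -c "
from v import *
go(459,331,170,1.57)"
```

```text
turn -0.0 then xyz cm [43.36 -2.28 -0.05] clock 11.9333 tcp [ 481.4 -102.6  169.5] 1.57
```

>>> {"name": "drive_tool", "arguments": {
  "deltas": [
    [2,-0.1,0,0],
    [4,-0.2,0,0],
    [4,-0.2,0,0],
    [4,-0.2,0,0],
    [4,-0.2,0,0],
    [4,-0.2,0,0],
    [4,-0.2,0,0],
    [4,-0.2,0,0],
    [4,-0.2,0,0],
    [4,-0.2,0,0],
    [3.4,-0.2,0,0],
    [2,-0.1,0,0]
  ]
}}

```text
clock: 12.93
eef_pos: [457.8, 334.5, 166.2]
tcp_rot: [-3.14, 0.0, 1.572]
contact_force: [0.7, -0.5, -1.1]
opening: 0.665
```

>>> {"name": "drive_tool", "arguments": {
  "deltas": [
    [0,0,0,0],
    [0,0,0,0],
    [0,0,2,0],
    [0,0,3,0],
    [0,0,3,0],
    [0,0,2,0],
    [0,0,1,0],
    [0,0,0.5,0],
    [0,0,0,0],
    [0,0,0,0]
  ]
}}

```text
clock: 13.77
eef_pos: [459.7, 331.3, 53.4]
tcp_rot: [3.141, -0.0, 1.569]
contact_force: [0.7, -0.5, -1.7]
opening: 0.664
```

```bash
python3 - <<'E'
from v import *
go(459,331,28.5,1.57)
q,_=cams.grab_frame("side")
cv2.imwrite("pics/5.png",cv2.resize(q[100:260,170:330],(600,600))[:,:,::-1])
E
```

```text
turn -0.001 then xyz cm [-0.03 -0.07  2.49] clock 13.7667 tcp [459.7 331.3  53.4] 1.569
```

View pics/5.png

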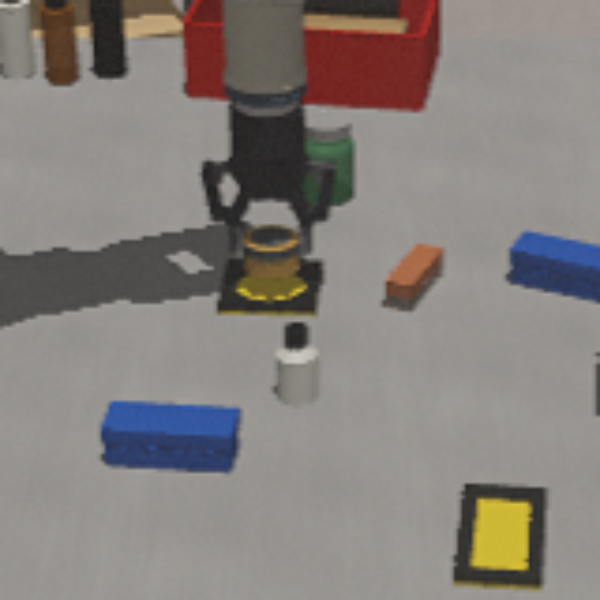

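The tin hangs upright over its round cut-out (tin at (272,250), cut-out at (272,285)), so I'll lower and release.

>>> {"name": "drive_tool", "arguments": {
  "deltas": [
    [0,0,0.8,0],
    [0,0,0.8,0],
    [0,0,0.5,0],
    [0,0,0.35,0],
    [0,0,0,0],
    [0,0,0,0],
    [0,0,0,0]
  ]
}}

```text
clock: 14.4
eef_pos: [459.0, 331.4, 28.1]
tcp_rot: [-3.141, 0.0, 1.57]
contact_force: [-0.6, 0.5, -0.6]
opening: 0.664
```

>>> {"name": "drive_tool", "arguments": {
  "deltas": [
    [0,0,0,0],
    [0,0,0,0],
    [0,0,0,0],
    [0,0,0,0],
    [0,0,0,0],
    [0,0,0,0],
    [0,0,0,0]
  ],
  "jaw": 0
}}

```text
clock: 14.98
eef_pos: [459.2, 331.5, 28.3]
tcp_rot: [3.141, -0.0, 1.57]
contact_force: [-1.8, 0.1, 0.6]
opening: 0.999
```

>>> {"name": "drive_tool", "arguments": {
  "deltas": [
    [0,0,-1,0],
    [0,0,-2.5,0],
    [0,0,-3,0],
    [0,0,-3,0],
    [0,0,-2,0],
    [0,0,0,0],
    [0,0,0,0]
  ]
}}

```text
clock: 15.57
eef_pos: [459.9, 332.0, 145.2]
tcp_rot: [3.139, -0.002, 1.57]
contact_force: [-0.8, -0.6, -0.1]
opening: 0.998
```

```bash
python3 -c "
from v import *
go(606,326,110,1.155)"
```

```text
turn 0.415 then xyz cm [ 5.35 13.61  3.52] clock 15.5667 tcp [459.9 332.  145.2] 1.57
```

>>> {"name": "drive_tool", "arguments": {
  "deltas": [
    [0,0,0,0.104],
    [0,0,0,0.104],
    [0,0,0,0.104],
    [0,0,0,0.103],
    [1.35,3.4,0.9,0],
    [1.35,3.4,0.9,0],
    [1.35,3.4,0.9,0],
    [1.3,3.4,0.9,0],
    [0,0,0,0],
    [0,0,0,0],
    [0,0,0,0]
  ]
}}

```text
clock: 16.48
eef_pos: [603.9, 324.8, 105.8]
tcp_rot: [-3.139, 0.002, 1.154]
contact_force: [-1.8, 0.4, 0.5]
opening: 1.002
```

```bash
python3 - <<'E'
from v import *
go(606,326,23,1.155)
q,_=cams.grab_frame("side")
cv2.imwrite("pics/6.png",cv2.resize(q[100:260,190:350],(600,600))[:,:,::-1])
E
```

```text
turn -0.001 then xyz cm [0.19 0.15 8.28] clock 16.4833 tcp [603.9 324.8 105.8] 1.154
```

View pics/6.png

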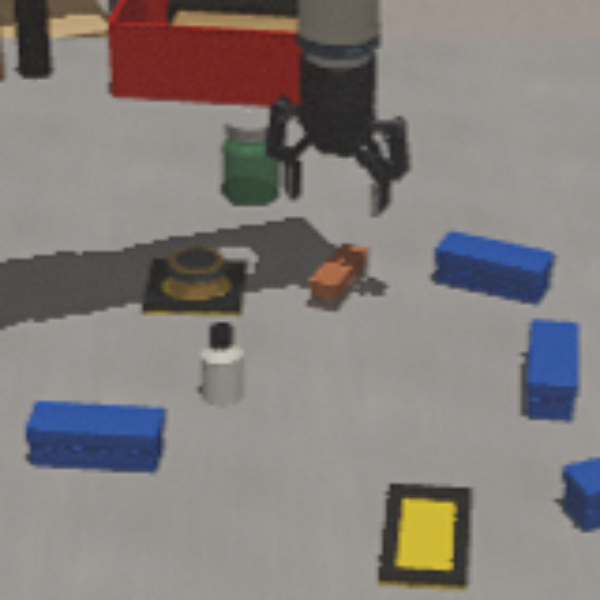

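The tin is down in its cut-out at (195,275). The open jaws at (335,180) straddle the stone at (340,275) and are turned to match it.

>>> {"name": "drive_tool", "arguments": {
  "deltas": [
    [0.15,0.15,2.5,0],
    [0,0,2.2,0],
    [0,0,1.8,0],
    [0,0,1.2,0],
    [0,0,0.6,0],
    [0,0,0,0],
    [0,0,0,0]
  ]
}}

```text
clock: 17.12
eef_pos: [607.1, 326.6, 25.0]
tcp_rot: [3.141, -0.0, 1.155]
contact_force: [-0.1, 0.2, 0.2]
opening: 0.997
```

>>> {"name": "drive_tool", "arguments": {
  "deltas": [
    [0,0,0,0],
    [0,0,0,0],
    [0,0,0,0],
    [0,0,0,0],
    [0,0,0,0],
    [0,0,0,0],
    [0,0,0,0],
    [0,0,0,0],
    [0,0,0,0],
    [0,0,0,0]
  ],
  "jaw": 1,
  "force": 45
}}

```text
clock: 17.95
eef_pos: [607.7, 326.4, 24.9]
tcp_rot: [3.141, -0.001, 1.155]
contact_force: [-0.1, -0.3, 4.9]
opening: 0.341
```

>>> {"name": "drive_tool", "arguments": {
  "deltas": [
    [0,0,-1,0],
    [0,0,-2,0],
    [0,0,-3,0],
    [0,0,-3.5,0],
    [0,0,-3,0],
    [0,0,-2,0],
    [0,0,0,0],
    [0,0,0,0]
  ]
}}

```text
clock: 18.62
eef_pos: [607.5, 326.5, 170.6]
tcp_rot: [3.14, -0.002, 1.155]
contact_force: [-0.2, -0.1, -2.0]
opening: 0.342
```

```bash
python3 -c "
from v import *
go(668,-110,168,1.453)"
```

```text
turn -0.298 then xyz cm [-42.63  11.14   0.26] clock 18.6167 tcp [607.5 326.5 170.6] 1.155
```

>>> {"name": "drive_tool", "arguments": {
  "deltas": [
    [0,0,0,-0.1],
    [0,0,0,-0.1],
    [0,0,0,-0.098],
    [-2.1,0.55,0,0],
    [-3.8,1,0,0],
    [-3.8,1,0,0],
    [-3.8,1,0,0],
    [-3.8,1,0,0],
    [-3.8,1,0,0],
    [-3.8,1,0,0],
    [-3.8,1,0,0],
    [-3.8,1,0,0]
  ]
}}

```text
clock: 19.62
eef_pos: [652.4, -8.5, 167.0]
tcp_rot: [-3.138, 0.0, 1.453]
contact_force: [-0.2, -0.2, -1.6]
opening: 0.341
```

>>> {"name": "drive_tool", "arguments": {
  "deltas": [
    [-3.8,1,0,0],
    [-3.8,1,0,0],
    [-2.5,0.55,0,0],
    [0,0,2.5,0],
    [0,0,3.5,0],
    [0,0,3,0],
    [0,0,2,0],
    [0,0,0.8,0],
    [0,0,0,0],
    [0,0,0,0]
  ]
}}

```text
clock: 20.45
eef_pos: [666.9, -109.7, 50.7]
tcp_rot: [-3.14, -0.0, 1.453]
contact_force: [-0.9, -0.6, -0.6]
opening: 0.34
```

```bash
python3 - <<'E'
from v import *
go(668,-110,29.5,1.453)
q,_=cams.grab_frame("side")
cv2.imwrite("pics/7.png",cv2.resize(q[140:300,220:380],(600,600))[:,:,::-1])
E
```

```text
turn -0.0 then xyz cm [-0.01  0.12  2.12] clock 20.45 tcp [ 666.9 -109.7   50.7] 1.453
```

View pics/7.png

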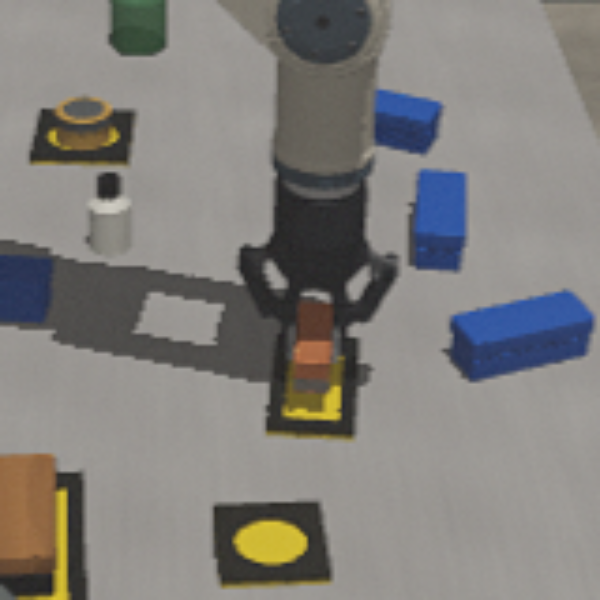

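The stone at (312,350) is over its pad and lined up with it, so I'll lower and release. The tin sits well at (83,125).

>>> {"name": "drive_tool", "arguments": {
  "deltas": [
    [0,0.1,0.7,0],
    [0,0,0.7,0],
    [0,0,0.4,0],
    [0,0,0.3,0],
    [0,0,0,0],
    [0,0,0,0],
    [0,0,0,0]
  ]
}}

```text
clock: 21.08
eef_pos: [668.4, -110.0, 30.5]
tcp_rot: [3.141, 0.0, 1.453]
contact_force: [0.1, -0.9, -1.1]
opening: 0.344
```

>>> {"name": "drive_tool", "arguments": {
  "deltas": [
    [0,0,0,0],
    [0,0,0,0],
    [0,0,0,0],
    [0,0,0,0],
    [0,0,0,0],
    [0,0,0,0],
    [0,0,0,0],
    [0,0,0,0]
  ],
  "jaw": 0
}}

```text
clock: 21.75
eef_pos: [668.2, -110.0, 30.3]
tcp_rot: [-3.142, -0.0, 1.453]
contact_force: [0.1, -0.7, 1.2]
opening: 1.0
```

>>> {"name": "drive_tool", "arguments": {
  "deltas": [
    [0,0,-1,0],
    [0,0,-2.5,0],
    [0,0,-3,0],
    [0,0,-3,0],
    [0,0,-3,0],
    [0,0,-2,0],
    [0,0,0,0],
    [0,0,0,0]
  ]
}}

```text
clock: 22.42
eef_pos: [669.1, -110.1, 177.5]
tcp_rot: [3.138, 0.0, 1.453]
contact_force: [-0.2, 0.3, -1.2]
opening: 1.0
```

```bash
python3 -c "
from v import *
go(489,123,165,1.453)"
```

```text
turn -0.0 then xyz cm [ 21.03 -20.62   1.25] clock 22.4167 tcp [ 669.1 -110.1  177.5] 1.453
```

>>> {"name": "drive_tool", "arguments": {
  "deltas": [
    [2.6,-2.6,0,0],
    [2.6,-2.6,0,0],
    [2.65,-2.6,0,0],
    [2.65,-2.6,0,0],
    [2.65,-2.6,0,0],
    [2.65,-2.55,0,0],
    [2.65,-2.55,0,0],
    [2.6,-2.55,0,0],
    [0,0,0,0],
    [0,0,0,0],
    [0,0,0,0]
  ]
}}

```text
clock: 23.33
eef_pos: [487.7, 123.3, 174.7]
tcp_rot: [-3.141, 0.001, 1.454]
contact_force: [0.9, 0.1, -0.5]
opening: 1.002
```

```bash
python3 - <<'E'
from v import *
go(489,123,30,1.453)
q,_=cams.grab_frame("side")
cv2.imwrite("pics/8.png",cv2.resize(q[100:260,190:350],(600,600))[:,:,::-1])
E
```

```text
turn 0.001 then xyz cm [-1.000e-02  1.300e-01  1.447e+01] clock 23.3333 tcp [487.7 123.3 174.7] 1.454
```

View pics/8.png

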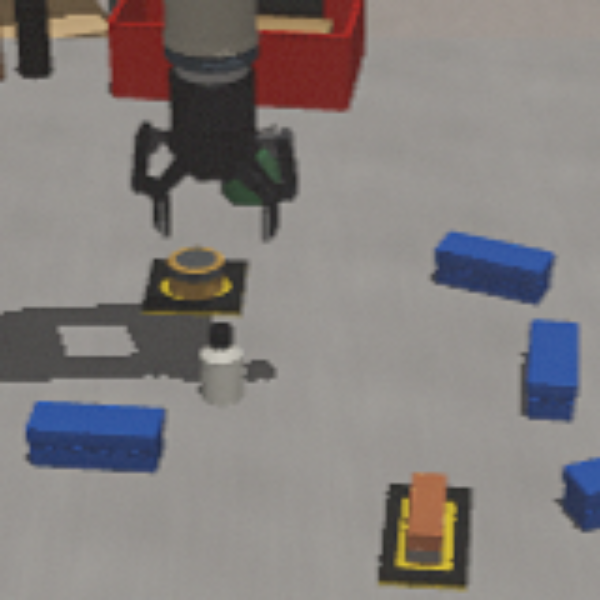

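The stone is in its cut-out at (427,520). The jaws at (215,215) are centred on the bottle at (222,365).

>>> {"name": "drive_tool", "arguments": {
  "deltas": [
    [0,0.1,2.5,0],
    [0,0,3,0],
    [0,0,3,0],
    [0,0,2.5,0],
    [0,0,2,0],
    [0,0,1.4,0],
    [0,0,0,0],
    [0,0,0,0]
  ]
}}

```text
clock: 24.05
eef_pos: [488.9, 122.2, 30.5]
tcp_rot: [-3.14, 0.001, 1.451]
contact_force: [0.4, 0.0, -0.2]
opening: 1.0
```

>>> {"name": "drive_tool", "arguments": {
  "deltas": [
    [0,0,0,0],
    [0,0,0,0],
    [0,0,0,0],
    [0,0,0,0],
    [0,0,0,0],
    [0,0,0,0],
    [0,0,0,0],
    [0,0,0,0],
    [0,0,0,0]
  ],
  "jaw": 1,
  "force": 25
}}

```text
clock: 24.8
eef_pos: [489.6, 123.3, 32.3]
tcp_rot: [3.14, -0.0, 1.453]
contact_force: [-0.4, -0.6, 7.2]
opening: 0.462
```

>>> {"name": "drive_tool", "arguments": {
  "deltas": [
    [0,0,-1,0],
    [0,0,-2,0],
    [0,0,-3,0],
    [0,0,-3.5,0],
    [0,0,-3,0],
    [0,0,-2,0],
    [0,0,0,0],
    [0,0,0,0]
  ]
}}

```text
clock: 25.47
eef_pos: [489.6, 123.5, 178.0]
tcp_rot: [3.138, -0.001, 1.453]
contact_force: [-0.3, -0.2, -1.5]
opening: 0.46
```

```bash
python3 -c "
from v import *
go(620,-311,175,1.453)"
```

```text
turn -0.0 then xyz cm [-41.61  18.06   0.3 ] clock 25.4667 tcp [489.6 123.5 178. ] 1.453
```

>>> {"name": "drive_tool", "arguments": {
  "deltas": [
    [-1.8,0.8,0,0],
    [-3.5,1.5,0,0],
    [-3.8,1.65,0,0],
    [-3.8,1.65,0,0],
    [-3.8,1.65,0,0],
    [-3.8,1.65,0,0],
    [-3.8,1.65,0,0],
    [-3.8,1.65,0,0],
    [-3.8,1.65,0,0],
    [-3.8,1.65,0,0],
    [-3.8,1.65,0,0],
    [-2.1,0.91,0,0]
  ]
}}

```text
clock: 26.47
eef_pos: [619.2, -315.0, 174.4]
tcp_rot: [-3.14, 0.0, 1.451]
contact_force: [-0.6, 0.4, -0.5]
opening: 0.462
```

>>> {"name": "drive_tool", "arguments": {
  "deltas": [
    [0,0,0,0],
    [0,0,0,0],
    [0,0,2,0],
    [0,0,3,0],
    [0,0,3,0],
    [0,0,2.5,0],
    [0,0,1,0],
    [0,0,0.4,0],
    [0,0,0,0],
    [0,0,0,0]
  ]
}}

```text
clock: 27.3
eef_pos: [620.0, -310.9, 58.5]
tcp_rot: [3.14, 0.0, 1.453]
contact_force: [-0.4, -0.3, 0.7]
opening: 0.457
```

```bash
python3 - <<'E'
from v import *
go(620,-311,37,1.453)
q,_=cams.grab_frame("side")
cv2.imwrite("pics/9.png",cv2.resize(q[180:340,190:350],(600,600))[:,:,::-1])
E
```

```text
turn 0.0 then xyz cm [-0.01 -0.    2.15] clock 27.3 tcp [ 620.  -310.9   58.5] 1.453
```

View pics/9.png

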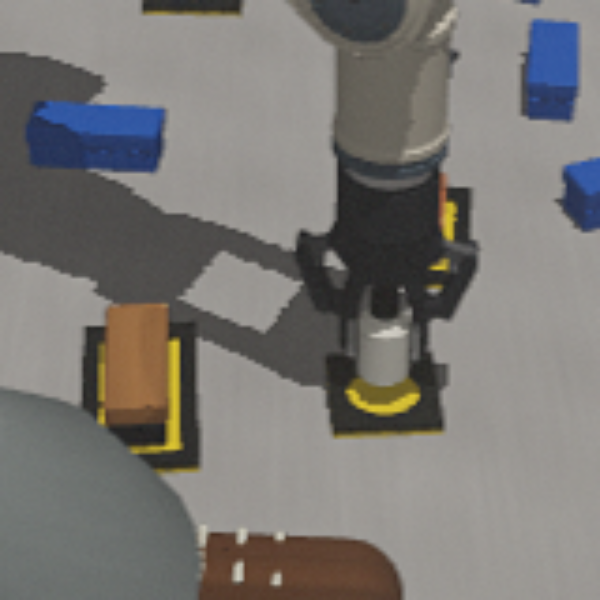

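The bottle hangs upright at (383,345), above its cut-out at (383,393).

>>> {"name": "drive_tool", "arguments": {
  "deltas": [
    [0,0,0.7,0],
    [0,0,0.7,0],
    [0,0,0.45,0],
    [0,0,0.3,0],
    [0,0,0,0],
    [0,0,0,0],
    [0,0,0,0]
  ]
}}

```text
clock: 27.93
eef_pos: [619.2, -311.1, 36.1]
tcp_rot: [-3.141, -0.0, 1.453]
contact_force: [-1.9, 1.8, 5.6]
opening: 0.458
```

>>> {"name": "drive_tool", "arguments": {
  "deltas": [
    [0,0,0,0],
    [0,0,0,0],
    [0,0,0,0],
    [0,0,0,0],
    [0,0,0,0],
    [0,0,0,0],
    [0,0,0,0],
    [0,0,0,0]
  ],
  "jaw": 0
}}

```text
clock: 28.6
eef_pos: [619.4, -311.1, 35.8]
tcp_rot: [3.142, 0.0, 1.453]
contact_force: [-0.1, -0.6, -0.1]
opening: 1.004
```

>>> {"name": "drive_tool", "arguments": {
  "deltas": [
    [0,0,-1,0],
    [0,0,-2.5,0],
    [0,0,-3,0],
    [0,0,-3,0],
    [0,0,-3,0],
    [0,0,-3,0],
    [0,0,-2,0],
    [0,0,0,0]
  ]
}}

```text
clock: 29.27
eef_pos: [621.7, -312.3, 217.4]
tcp_rot: [3.133, 0.003, 1.453]
contact_force: [-0.2, -0.4, 0.6]
opening: 1.001
```

```bash
python3 -c "
from v import *
go(400,50,260,1.453)"
```

```text
turn -0.0 then xyz cm [ 33.37 -26.27  -4.26] clock 29.2667 tcp [ 621.7 -312.3  217.4] 1.453
```

>>> {"name": "drive_tool", "arguments": {
  "deltas": [
    [3,-2.4,-0.5,0],
    [3,-2.4,-0.5,0],
    [3,-2.4,-0.5,0],
    [3,-2.4,-0.5,0],
    [3,-2.4,-0.5,0],
    [3,-2.4,-0.5,0],
    [3,-2.4,-0.5,0],
    [3,-2.4,-0.5,0],
    [3,-2.4,0,0],
    [3,-2.4,0,0],
    [3,-2.4,0,0],
    [0,0,0,0]
  ]
}}

```text
clock: 30.27
eef_pos: [392.1, 51.4, 250.5]
tcp_rot: [-3.139, -0.001, 1.456]
contact_force: [0.2, -1.1, 0.1]
opening: 1.005
```

```bash
python3 - <<'E'
from v import *
p,d=cams.grab_frame("top");q,_=cams.grab_frame("side")
for nm,lo,hi,z in(("yellow",(24,150,100),(34,255,255),4),("brown z48",(5,110,60),(20,255,255),48),("stone z36",(0,120,80),(14,255,255),36),("tin z38",(5,110,60),(20,255,255),38)):
    for c in blobs(p,lo,hi): print(nm,cv2.boundingRect(c),rect("top",c,z))
c=cams.camera_params("top")
a=cv2.resize(p[190:310,140:420],(800,343)); b=cv2.resize(q[140:320,190:400],(300,257)); 
v=np.zeros((600,800,3),np.uint8);v[:343]=a;v[343:,:300]=b
cap=cv2.resize(p[205:240,358:393],(257,257),interpolation=0);v[343:,320:577]=cap
cv2.imwrite("pics/10.png",v[:,:,::-1])
E
```

```text
yellow (353, 271, 43, 22) [436, -311, 131, 62, 1.617]
yellow (161, 259, 20, 25) [456, 321, 74, 53, 2.99]
yellow (294, 201, 34, 15) [662, -111, 105, 45, 1.588]
brown z48 (464, 274, 17, 7) [456, -592, 48, 18, 1.588]
brown z48 (358, 274, 41, 18) [434, -311, 122, 48, 1.631]
brown z48 (462, 266, 19, 7) [479, -590, 54, 18, 1.588]
brown z48 (156, 262, 21, 19) [458, 326, 60, 54, 1.588]
brown z48 (455, 223, 24, 41) [556, -576, 126, 55, 0.175]
brown z48 (295, 198, 30, 14) [666, -104, 90, 37, 1.481]
stone z36 (358, 275, 41, 16) [433, -314, 121, 42, 1.626]
stone z36 (467, 266, 14, 6) [480, -604, 40, 14, 1.422]
stone z36 (459, 226, 20, 38) [551, -589, 115, 42, 0.178]
stone z36 (0, 207, 24, 101) [496, 803, 305, 71, 0.093]
stone z36 (295, 199, 29, 13) [667, -105, 87, 31, 1.453]
tin z38 (464, 274, 17, 7) [455, -597, 48, 18, 1.588]
tin z38 (358, 274, 41, 18) [433, -313, 123, 48, 1.631]
tin z38 (462, 266, 19, 7) [479, -595, 54, 18, 1.588]
tin z38 (156, 262, 21, 19) [458, 329, 61, 54, 1.588]
tin z38 (455, 223, 24, 41) [556, -581, 127, 56, 0.175]
tin z38 (295, 198, 30, 14) [668, -105, 91, 37, 1.481]
```

View pics/10.png

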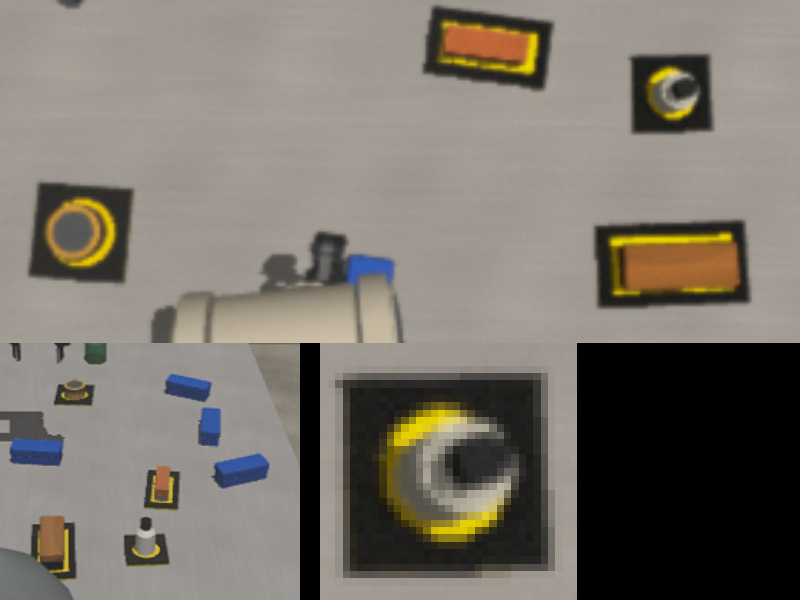

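All four are in their cut-outs. The stone is at (487,42) in the top view, the bottle at (678,90), the brush at (680,265) and the tin at (75,232). The arm is clear of everything.

```bash
python3 -c "
from v import *
print(job.sign_off())"
```

```text
the job is handed in; nothing more can be done
None
```

I put the brush, tin, stone and bottle back in their own cut-outs and handed the job in at about 30 s of the 106 s allowed. Signing off gave no verdict, so the result rests on my own camera checks.

| Thing | Offset from its pad's centre | Limit |
|---|---|---|
| brush | about 2 mm, angle within about 0.02 rad | 13 mm, 0.16 rad |
| stone | about 5 mm, angle matches its pad | 13 mm, 0.2 rad |
| tin | about 2 mm | 12 mm |
| bottle | about 2 mm | 12 mm |

- **Upright and down:** In the last two views all four stand upright in their cut-outs. I judged this from the pictures and the release heights, and did not measure the height of each underside.
- **Boot and jar:** I never moved the arm close to either. The boot showed up in the same place in the last top view, but I did not measure the jar again.
- **Conflicting readings:** The new measurement of the stone pad's yellow floor was off in angle (1.588 against 1.453 rad), and the tin pad's was narrower than it should be. In both cases the thing in the cut-out now hides part of the floor, so I used the pad measurements from before.

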